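# Pine blocks back into their fitted trays

### The job

Clear up the workshop bench: put the four flat-sided pine blocks away one after another, each in the white tray whose outline matches its own with about a centimetre to spare all round, lying flat on the tray's floor, still the same way up. Leave the round pine offcut and the spanner where they are.

Things in the scene. Friction and masses are not known exactly. Their poses are not given: they have to be found in the camera images.
- long_block: The long rectangular block of bare pine, lying flat on the bench: 36 mm along its own x, 130 mm along its own y, 45 mm tall. Origin: centre of its underside, z up. Grip it across x (36 mm), near the top.
- broad_block: The broad rectangular block of bare pine, lying flat on the bench: 50 mm along its own x, 90 mm along its own y, 45 mm tall. Origin: centre of its underside, z up. Grip it across x (50 mm), near the top.
- square_block: The square block of bare pine, lying flat on the bench: 56 mm along its own x, 56 mm along its own y, 45 mm tall. Origin: centre of its underside, z up. Grip it across x (56 mm), near the top.
- slim_block: The slim rectangular block of bare pine, lying flat on the bench: 24 mm along its own x, 90 mm along its own y, 45 mm tall. Origin: centre of its underside, z up. Grip it across x (24 mm), near the top.
- long_tray: Shallow open white plastic tray fixed to the bench, for the long block: outside 70 mm along its x, 164 mm along its y, 18 mm high; walls 6 mm, floor 6 mm thick, inside 58 x 152 mm. Origin: centre of its underside, z up. The block lies in it with x along x and y along y (or turned half round), about 11 mm free on every side, and stands out well above the walls.
- broad_tray: Shallow open white plastic tray fixed to the bench, for the broad block: outside 84 mm along its x, 124 mm along its y, 18 mm high; walls 6 mm, floor 6 mm thick, inside 72 x 112 mm. Origin: centre of its underside, z up. The block lies in it with x along x and y along y (or turned half round), about 11 mm free on every side, and stands out well above the walls.
- square_tray: Shallow open white plastic tray fixed to the bench, for the square block: outside 90 mm along its x, 90 mm along its y, 18 mm high; walls 6 mm, floor 6 mm thick, inside 78 x 78 mm. Origin: centre of its underside, z up. The block lies in it with x along x and y along y (or turned by any quarter turns), about 11 mm free on every side, and stands out well above the walls.
- slim_tray: Shallow open white plastic tray fixed to the bench, for the slim block: outside 58 mm along its x, 124 mm along its y, 18 mm high; walls 6 mm, floor 6 mm thick, inside 46 x 112 mm. Origin: centre of its underside, z up. The block lies in it with x along x and y along y (or turned half round), about 11 mm free on every side, and stands out well above the walls.
- round_offcut: Bystander: a round pine offcut standing on end among the blocks, diameter 44 mm, 45 mm tall. Origin: centre of its underside. It has no tray and stays where it is.
- spanner: Bystander: a steel spanner lying flat on the bench beyond the trays, about 180 mm long and lying roughly along y. Origin: underside, near its middle. It stays where it is.
Things that resemble listed ones, but are neither listed nor needed, are in the scene too. Leave any turquoise look-alike of the square_block alone.

How it is judged:
At the end, for the whole second after the job is handed in: Each of the four pine blocks is at rest flat on the floor of its own matching tray: centre within 18 mm of the tray's centre horizontally, underside less than 10 mm above the tray's underside (floor 6 mm), tilt under 0.08 rad, the long axes of the oblong blocks along those of their trays (horizontal distance between long_block and long_tray below 0.018 m and z of long_block in the frame of long_tray below 0.01 m and angle between each of long_block, broad_block, square_block, slim_block's own z axis and vertical below 0.08 rad and linear speed of each of long_block, broad_block, square_block, slim_block below 0.02 m/s and angular speed of each of long_block, broad_block, square_block, slim_block below 0.2 rad/s and angle between the y axis of long_block and the y axis of long_tray, either way round below 0.5 rad and horizontal distance between broad_block and broad_tray below 0.018 m and z of broad_block in the frame of broad_tray below 0.01 m and angle between the y axis of broad_block and the y axis of broad_tray, either way round below 0.5 rad and horizontal distance between square_block and square_tray below 0.018 m and z of square_block in the frame of square_tray below 0.01 m and horizontal distance between slim_block and slim_tray below 0.018 m and z of slim_block in the frame of slim_tray below 0.01 m and angle between the y axis of slim_block and the y axis of slim_tray, either way round below 0.5 rad); the robot touches nothing.
It fails at once if the round offcut is pushed or carried more than 30 mm (distance of round_offcut from where it was at the start of the episode above 0.03 m).
It fails at once if the spanner is pushed or carried more than 30 mm (distance of spanner from where it was at the start of the episode above 0.03 m).
It also fails if it takes over 109 s, if anything falls off the work surface, if the arm or the gripper's body presses on something with over 40 N, if the wrist force passes 120 N, or if a joint passes its speed limit or range.

### The arm

A 7-joint arm with a two-finger parallel gripper is mounted at the origin on the work surface. World frame = base frame: x ahead of the robot, y to its left, z up, the work surface at z = 0. Lengths are in m, angles in rad, forces in N, time in s.
With the tool pointing down it reaches from about 0.35 to 0.9 m from the base axis. Payload 8.1 kg.
Tool frame: the origin (TCP) lies midway between the tips of the shut fingers; the grasp point (between the pads) lies 19 mm behind it; z points along the fingers, y is the line along which they close (so a half turn about z gives the same grasp; the last joint's range is limited). The gripper opens to 92 mm and grips with 3 to 60 N. Pads are 19 mm wide; open, the fingers measure 130 mm over their backs; the gripper's body (75 mm by 190 mm) begins 47 mm behind the grasp point.
Start: joints at [-1.343, 0.434, 0.025, 1.573, -0.012, 1.134, -0.075], TCP at [0.203, 0.591, 0.227] pointing down, gripper open.
Joint ranges: [-2.62, 2.62], [-0.44, 2.09], [-1.27, 1.32], [0.08, 2.57], [-1.32, 4.46], [0.12, 2], [-2.74, 2.74]. Speed limits (rad/s): [2.22, 2.22, 3.01, 3.01, 3.14, 3.14, 3.14].

### API

Orientations are given as a rotation vector (axis times angle).
In Python, from cell import arm gives the robot as it stands.
- The arm moves only by the tool carry_out, never from a script. Its arguments are lists of equal length, an entry for each row: "claw": the finger opening in cm, from 0 to 9.18; "delta_pos": the shift along the tool's x, y, z in cm, a list of three; "angular": the turn, a rotation vector about the tool's x, y, z in rad, a list of three. In form: {"claw": [claw, ...], "delta_pos": [[dx, dy, dz], ...], "angular": [[ax, ay, az], ...]}. A call has 1 to 20 rows; each row shifts and turns the commanded pose from where the row before left it, along the tool's axes as they then stand; what a row does not reach is not made up. A row lasts 1/10 s, in which the tool goes at most 50 mm and 8.59 degrees, less where a joint would pass 70% of its speed; a pose out of reach is approached as far as the arm can. A call with a gripper value outside its range is refused whole. The fingers move at their own pace and stop on an object; "force" is the grip in N (left out, the last holds). Time passes only in rows, so rows that do not move let the fingers close. It gives the time, the measured TCP pose, the force, the opening and the grip force at its end, in the units of the state.
- arm.observe(): the state, without advancing time (a new reading comes with each control period).
- arm.get_image(name): name is "side" or "top"; returns a dict with "frame" (480x640x3 uint8, red, green, blue), "mtx" (3x3 intrinsics, pixels), "T" (4x4, takes a point from camera to world coordinates). Camera axes: x right, y down, z forward; pixel columns grow to the right and rows downward; lengths in m; the calibration is good to about 2 mm. A picture is of the moment at which its call begins. There is no depth.
- arm.sign_off(): hands the job in; it is judged then, once.
Trained networks look in a picture, given as the dict that the camera call returned (one of the last four; its "shot" number tells which), for a name from the list of things; names that differ only in an ending like _2 or _b are one class to them, and where a whole thing is asked for, a point or a joint stands for the part that bears it (a point fixed in the world has none). Each returns a list of dicts, best first, with "conf" (0 to 1); they miss things now and then, are a little off and sometimes report something else, mostly with a low value. They report only what shows in the picture. A call takes as long as a camera call. They do not tell look-alikes from the thing itself.
- arm.look_for(label, picture): "centre" ([column, row] as shares, 0 to 1, of the picture: columns of its width, rows of its height, amid what is visible of it).
- arm.trace(label, picture): "region" (480x640 bool, what is visible of it) and "centre" ([column, row] as shares, 0 to 1, of the picture: columns of its width, rows of its height, amid what is visible of it).
- arm.place_of(label, picture): "centre" ([column, row] as shares, 0 to 1, of the picture: columns of its width, rows of its height: a listed point, or the origin of a listed thing).
The state is a dict: "clock": time; "joints": joint angles; "dq": joint speeds; "joint_efforts": joint torques, N m; "position": TCP position; "ee_rot": TCP orientation; "force": force on the tool from outside, world axes, zero at the start; "ft_torque": the same for the moment, N m; "width": opening from 0.0 (shut) to 1.0 (fully open); "gripper_force": force on a finger pad.
Only numpy, scipy, OpenCV 4.12 (cv2) and the standard library are available. Lean on these libraries where they do the work, as an engineer would, in place of code of your own. Each camera call takes 0.05 s, during which the arm holds its last target. There are 200 camera calls.

## Working session

There is one attempt and no reset: what is moved stays moved. The work goes in short steps, Python scripts to look and compute and a tool call to move; the robot and the scene stay as the last step left them, time stands still between calls to the robot, and variables do not carry over. Pictures are saved under pics/ and viewed, at most 14 in all, crops included, and the job is handed in when it is done.

Besides the shell and the picture viewer there is one more tool, called after "Call:" as name(argument=value, ...) on one line, values as JSON. carry_out: Moves the arm, as the interface text tells. Its arguments: {"type":"object","properties":{"claw":{"type":"array","items":{"type":"number"}},"delta_pos":{"type":"array","items":{"type":"array","items":{"type":"number"}}},"angular":{"type":"array","items":{"type":"array","items":{"type":"number"}}},"force":{"type":"number"}},"required":["claw","delta_pos","angular"]}

```bash
mkdir -p pics; ls
python3 - <<'E'
from cell import arm
import cv2
s=arm.observe();print({k:s[k] for k in('clock','position','ee_rot','width','force')})
for n in('top','side'):
    p=arm.get_image(n);cv2.imwrite(f'pics/{n}0.png',p['frame'][:,:,::-1]);print(n,p['mtx'].tolist(),p['T'].round(4).tolist())
    for l in 'long_block broad_block square_block slim_block long_tray broad_tray square_tray slim_tray round_offcut spanner'.split():
        print(l,[(round(d['conf'],2),round(d['centre'][0]*640),round(d['centre'][1]*480)) for d in arm.trace(l,p)])
E
```

```text
pics
{'clock': 0.0, 'position': array([0.20287829, 0.59062951, 0.22595867]), 'ee_rot': array([-5.17335299e-01, -3.09858664e+00,  2.39974879e-03]), 'width': 0.9985258229857067, 'force': array([-0.16119077, -0.43271224,  0.41870463])}
top [[443.4643933585943, 0.0, 321.48203377763843], [0.0, 443.4643933585943, 244.83037708605383], [0.0, 0.0, 1.0]] [[-0.0113, -0.9879, 0.1544, 0.4078], [-0.9999, 0.0122, 0.0044, 0.0162], [-0.0063, -0.1544, -0.988, 0.8604], [0.0, 0.0, 0.0, 1.0]]
long_block [(0.92, 183, 340)]
broad_block [(0.93, 413, 303), (0.22, 330, 285)]
square_block [(0.74, 331, 287), (0.62, 431, 371)]
slim_block [(0.55, 255, 293)]
long_tray [(0.84, 168, 244), (0.46, 256, 292)]
broad_tray [(0.92, 273, 206), (0.62, 167, 245)]
square_tray [(0.77, 510, 229)]
slim_tray [(0.61, 386, 212)]
round_offcut [(0.6, 488, 342)]
spanner [(0.72, 286, 133)]
side [[513.4537545422972, 0.0, 321.91912728967355], [0.0, 513.4537545422972, 245.60364935695316], [0.0, 0.0, 1.0]] [[-0.9736, -0.11, 0.1998, 0.3403], [-0.2269, 0.5542, -0.8009, 0.7916], [-0.0226, -0.8251, -0.5645, 0.5946], [0.0, 0.0, 0.0, 1.0]]
long_block [(0.65, 394, 378), (0.49, 388, 220), (0.42, 430, 189)]
broad_block [(0.73, 389, 220), (0.41, 393, 377), (0.2, 263, 392)]
square_block [(0.84, 445, 217), (0.56, 355, 255)]
slim_block [(0.95, 354, 309), (0.19, 263, 390)]
long_tray [(0.79, 263, 387)]
broad_tray [(0.78, 263, 291)]
square_tray [(0.77, 342, 178)]
slim_tray [(0.82, 299, 228)]
round_offcut [(0.9, 428, 191)]
spanner []
```

View pics/top0.png

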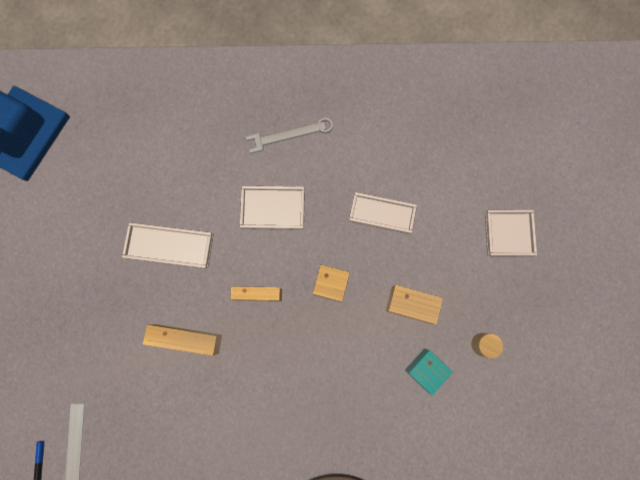

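View pics/side0.png

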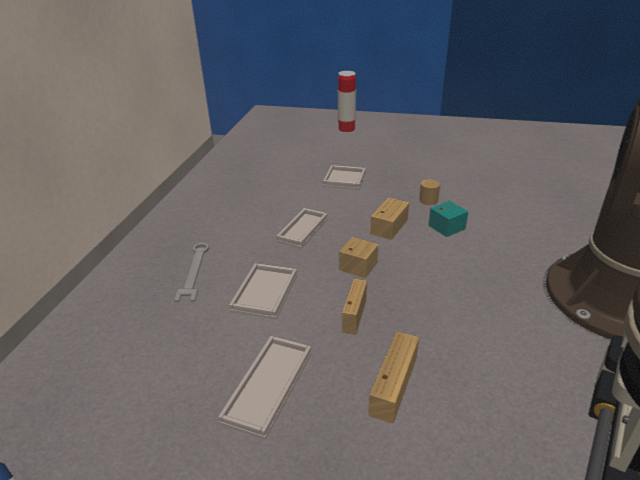

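The top picture shows the long block at (180,340), slim (255,294), pine square (331,283) and broad (415,304). The trays are long (167,246), broad (272,207), slim (383,212) and square (511,233).

Possible mix-ups:
- **Square:** pine (331,283) or turquoise (431,371). I choose the pine one.
- **Broad/long/slim:** (415,304), (180,340) and (255,294), told apart by their proportions.
- **Round offcut:** (490,346), not to be touched.
- **Slim tray or broad tray:** (383,212) or (272,207), told apart by width.

Next I fit a box silhouette to both views, leaving height free.

```bash
cat > h.py <<'E'
import numpy as np, cv2
from scipy.optimize import minimize
from cell import arm
DIM=dict(long_block=(.036,.130,.045),broad_block=(.05,.09,.045),square_block=(.056,.056,.045),slim_block=(.024,.09,.045),
 long_tray=(.07,.164,.018),broad_tray=(.084,.124,.018),square_tray=(.09,.09,.018),slim_tray=(.058,.124,.018))
def ray(p,uv,z):
    d=p['T'][:3,:3]@np.linalg.solve(p['mtx'],[uv[0],uv[1],1]);o=p['T'][:3,3]
    return (o+d*(z-o[2])/d[2])[:2]
def proj(p,X):
    c=(np.asarray(X)-p['T'][:3,3])@p['T'][:3,:3]; q=c@p['mtx'].T; return q[:,:2]/q[:,2:]
def box(x,y,z,a,d):
    g=np.array([[i,j,k] for i in(-.5,.5) for j in(-.5,.5) for k in(0,1)])*d
    c,s=np.cos(a),np.sin(a); return g@np.array([[c,s,0],[-s,c,0],[0,0,1]])+[x,y,z]
def iou(p,m,X,S=4):
    h=cv2.convexHull((proj(p,X)*S+S/2).astype(np.float32)); im=np.zeros((480*S,640*S),np.uint8)
    cv2.fillConvexPoly(im,np.round(h).astype(np.int32),1)
    r=cv2.resize(im.astype(np.float32),(640,480),interpolation=cv2.INTER_AREA)
    return np.minimum(r,m).sum()/np.maximum(r,m).sum()
def mask(label,p,uv):
    L=arm.trace(label,p); L=[d for d in L if np.hypot(d['centre'][0]*640-uv[0],d['centre'][1]*480-uv[1])<18]
    return L[0]['region'].astype(np.float32) if L else None
def fit(label,views,x0,usez=True):
    f=lambda v:-sum(iou(p,m,box(v[0],v[1],v[2] if usez else x0[2],v[3],DIM[label])) for p,m in views)
    best=None
    for da in (-.3,0,.3):
        s=np.array(x0,float)+[0,0,0,da]; sim=np.vstack([s]+[s+e for e in np.diag([.01,.01,.006,.15])])
        r=minimize(f,s,method='Nelder-Mead',options=dict(initial_simplex=sim,maxiter=160,xatol=1e-4,fatol=1e-4))
        if best is None or r.fun<best.fun: best=r
    return best.x,-best.fun
E
cat > m.py <<'E'
from h import *
P={n:arm.get_image(n) for n in('top','side')}
px=dict(long_block=((183,340),(394,378)),broad_block=((413,303),(389,220)),square_block=((331,285),(355,255)),slim_block=((255,293),(354,309)),
 long_tray=((168,244),(263,387)),broad_tray=((273,206),(263,291)),square_tray=((510,231),(342,178)),slim_tray=((385,212),(299,228)))
for l,(a,b) in px.items():
    V=[(P[n],mask(l,P[n],u)) for n,u in(('top',a),('side',b))]; V=[v for v in V if v[1] is not None]
    xy=ray(P['top'],a,.02); a0=0 
    x,q=fit(l,V,[*xy,0,a0]); print(l,len(V),x.round(4),round(q,3))
f=P['top']['frame'][:,:,::-1]
cv2.imwrite('pics/crop1.png',cv2.resize(f[170:400,110:550],None,fx=1.8,fy=1.8,interpolation=cv2.INTER_CUBIC))
for l in('round_offcut','spanner'):
    d=arm.trace(l,P['top'])
    if d: print(l,ray(P['top'],np.array(d[0]['centre'])*[640,480],.02))
E
python3 m.py
```

```text
long_block 2 [ 0.3662  0.2792  0.0008 -0.1657] 1.928
broad_block 2 [ 4.257e-01 -1.509e-01 -2.000e-04 -2.635e-01] 1.881
square_block 2 [ 0.4664  0.0041  0.0014 -0.2441] 1.904
slim_block 2 [ 0.4488  0.1434  0.0007 -0.0237] 1.837
long_tray 2 [ 5.454e-01  3.200e-01 -3.000e-04 -1.374e-01] 1.942
broad_tray 2 [ 6.177e-01  1.166e-01  5.000e-04 -2.900e-02] 1.923
square_tray 1 [ 5.609e-01 -3.466e-01 -1.000e-04 -5.300e-03] 0.968
slim_tray 2 [ 0.604  -0.0993  0.0008 -0.2362] 1.901
round_offcut [ 0.3503384  -0.28565043]
spanner [0.7646563  0.08529638]
```

View pics/crop1.png

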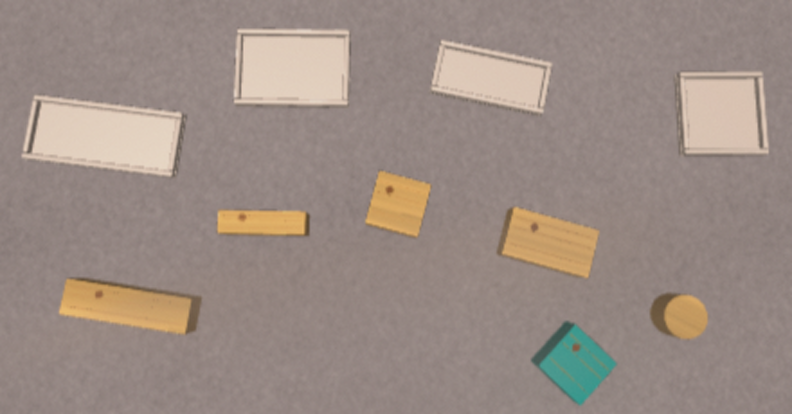

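The crop shows the pine square at crop pixel (398,204) and the turquoise look-alike at (575,362), so the choice stands. All fits give undersides within 1.5 mm of the bench. I start with the long block, turning the tool first.

```bash
cat > plan.py <<'E'
import sys, numpy as np
from cell import arm
from scipy.spatial.transform import Rotation as R
s=arm.observe(); M=R.from_rotvec(s['ee_rot']).as_matrix(); p=s['position']
print('t',round(s['clock'],2),'p',p.round(4),'phi',round(np.arctan2(M[1,1],M[0,1]),4),'tilt',(M[:2,2]).round(4),'w',round(s['width']*9.2,2),'F',s['force'].round(1),'g',np.round(s['gripper_force'],1))
# pairs x y phi : turn first, then shift in the new tool axes (cm)
a=list(map(float,sys.argv[1:])); x,y=p[:2]; f0=np.arctan2(M[1,1],M[0,1])
for i in range(0,len(a),3):
    X,Y,f=a[i:i+3]; t=(f0-f+np.pi/2)%np.pi-np.pi/2 if i else f0-f
    w=np.array([X-x,Y-y])*100; print('turn tool z',round(t,3),'then dx',round(-np.sin(f)*w[0]+np.cos(f)*w[1],2),'dy',round(np.cos(f)*w[0]+np.sin(f)*w[1],2)); x,y,f0=X,Y,f
E
python3 plan.py .3662 .2792 -.1657 .5454 .32 -.1374
```

```text
t 2.1 p [0.203  0.5911 0.2267] phi 1.2399 tilt [-0.  0.] w 9.19 F [ 0.8 -0.7 -0.6] g 0.0
turn tool z 1.406 then dx -28.07 dy 21.24
turn tool z -0.028 then dx 6.5 dy 17.19
```

Call:
carry_out(claw=[7,7,7,7,7,7,7,7,7,7,7,7,7,7,7], delta_pos=[[0,0,0.5],[0,0,0.5],[0,0,0.5],[0,0,0.5],[0,0,0.5],[0,0,0.5],[0,0,0.5],[0,0,0.5],[0,0,0.5],[0,0,0.5],[0,0,0.5],[0,0,0.5],[0,0,0.5],[0,0,0.5],[0,0,0]], angular=[[0,0,0.1],[0,0,0.1],[0,0,0.1],[0,0,0.1],[0,0,0.1],[0,0,0.1],[0,0,0.1],[0,0,0.1],[0,0,0.1],[0,0,0.1],[0,0,0.1],[0,0,0.1],[0,0,0.1],[0,0,0.106],[0,0,0]], force=25)

```text
clock: 3.6
position: [0.2027, 0.5908, 0.1561]
ee_rot: [2.399, 2.027, -0.001]
force: [0.2, -0.3, 0.3]
width: 0.762
gripper_force: 0.0
```

```bash
python3 plan.py .3662 .2792 -.1657 .5454 .32 -.1374
```

```text
t 3.6 p [0.2027 0.5908 0.1561] phi -0.1675 tilt [-0.0001 -0.0012] w 7.01 F [ 0.2 -0.3  0.3] g 0.0
turn tool z -0.002 then dx -28.04 dy 21.27
turn tool z -0.028 then dx 6.5 dy 17.19
```

Call:
carry_out(claw=[7,7,7,7,7,7,7,7,7,7,7,7,7,7,7,7,7,7], delta_pos=[[-2.8,2.13,0],[-2.8,2.13,0],[-2.8,2.13,0],[-2.8,2.13,0],[-2.8,2.13,0],[-2.8,2.13,0],[-2.8,2.13,0],[-2.8,2.13,0],[-2.8,2.13,0],[-2.8,2.13,0],[0,0,0],[0,0,2.5],[0,0,2.5],[0,0,2.5],[0,0,2.5],[0,0,2],[0,0,0],[0,0,0]], angular=[[0,0,0],[0,0,0],[0,0,0],[0,0,0],[0,0,0],[0,0,0],[0,0,0],[0,0,0],[0,0,0],[0,0,0],[0,0,0],[0,0,0],[0,0,0],[0,0,0],[0,0,0],[0,0,0],[0,0,0],[0,0,0]])

```text
clock: 5.4
position: [0.3669, 0.2801, 0.0371]
ee_rot: [-2.396, -2.031, 0.0]
force: [0.4, -0.3, 0.7]
width: 0.76
gripper_force: 0.0
```

```bash
python3 plan.py .3662 .2792 -.1657 .5454 .32 -.1374; python3 -c "
from cell import arm;import cv2
p=arm.get_image('side');cv2.imwrite('pics/s1.png',cv2.resize(p['frame'][200:480,200:600,::-1],None,fx=1.8,fy=1.8))"
```

```text
t 5.4 p [0.3669 0.2801 0.0371] phi -0.1644 tilt [-0.0003 -0.0001] w 6.99 F [ 0.4 -0.3  0.7] g 0.0
turn tool z 0.001 then dx -0.1 dy -0.05
turn tool z -0.028 then dx 6.5 dy 17.19
```

View pics/s1.png

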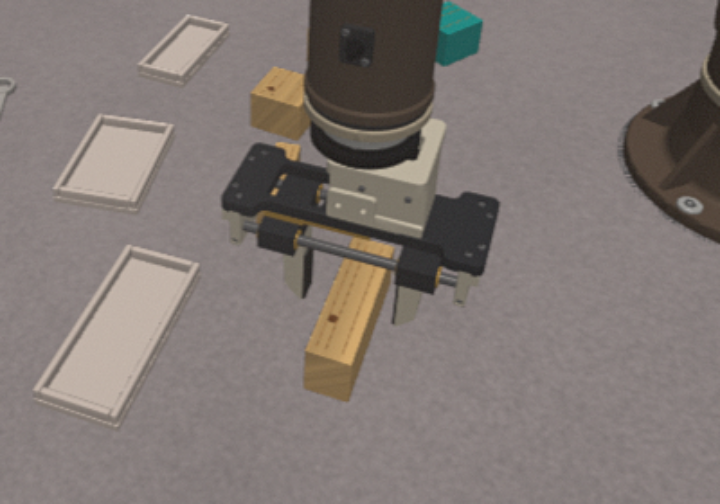

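The crop shows the open fingers on either side of the long block (crop (350,310)), with the slim block clear behind. I go down, close and lift.

Call:
carry_out(claw=[7,7,3,3,3,3,3,3,3,3,3,3,3,3], delta_pos=[[-0.1,-0.05,1.7],[0,0,0],[0,0,0],[0,0,0],[0,0,0],[0,0,0],[0,0,0],[0,0,0],[0,0,-1],[0,0,-2],[0,0,-2],[0,0,-2],[0,0,0],[0,0,0]], angular=[[0,0,0],[0,0,0],[0,0,0],[0,0,0],[0,0,0],[0,0,0],[0,0,0],[0,0,0],[0,0,0],[0,0,0],[0,0,-0.028],[0,0,0],[0,0,0],[0,0,0]], force=30)

```text
clock: 6.85
position: [0.3661, 0.279, 0.0901]
ee_rot: [-2.369, -2.063, -0.001]
force: [0.1, 0.6, -0.3]
width: 0.388
gripper_force: 30.0
```

```bash
python3 plan.py .5454 .32 -.1374 .4488 .1434 -.0237
```

```text
t 6.85 p [0.3661 0.279  0.0901] phi -0.1379 tilt [0.0005 0.0008] w 3.57 F [ 0.1  0.6 -0.3] g 30.0
turn tool z -0.001 then dx 6.51 dy 17.2
turn tool z -0.114 then dx -17.88 dy -9.24
```

Call:
carry_out(claw=[3,3,3,3,3,3,3,3,3,3,3,3,3], delta_pos=[[1.08,2.87,0],[1.08,2.87,0],[1.08,2.87,0],[1.08,2.87,0],[1.08,2.87,0],[1.08,2.87,0],[0,0,0],[0,0,0],[0,0,2],[0,0,2],[0,0,1.5],[0,0,0.7],[0,0,0]], angular=[[0,0,0],[0,0,0],[0,0,0],[0,0,0],[0,0,0],[0,0,0],[0,0,0],[0,0,0],[0,0,0],[0,0,0],[0,0,0],[0,0,0],[0,0,0]])

```text
clock: 8.15
position: [0.5445, 0.3191, 0.0269]
ee_rot: [-2.369, -2.063, 0.003]
force: [-0.2, -1.2, -1.9]
width: 0.393
gripper_force: 30.0
```

```bash
python3 plan.py .5454 .32 -.1374 .4488 .1434 -.0237;python3 -c "
from cell import arm;import cv2
p=arm.get_image('side');cv2.imwrite('pics/s2.png',cv2.resize(p['frame'][200:480,160:560,::-1],None,fx=1.8,fy=1.8))"
```

```text
t 8.15 p [0.5445 0.3191 0.0269] phi -0.1378 tilt [-0.0018 -0.0008] w 3.61 F [-0.2 -1.2 -1.9] g 30.0
turn tool z -0.0 then dx 0.1 dy 0.07
turn tool z -0.114 then dx -17.88 dy -9.24
```

View pics/s2.png

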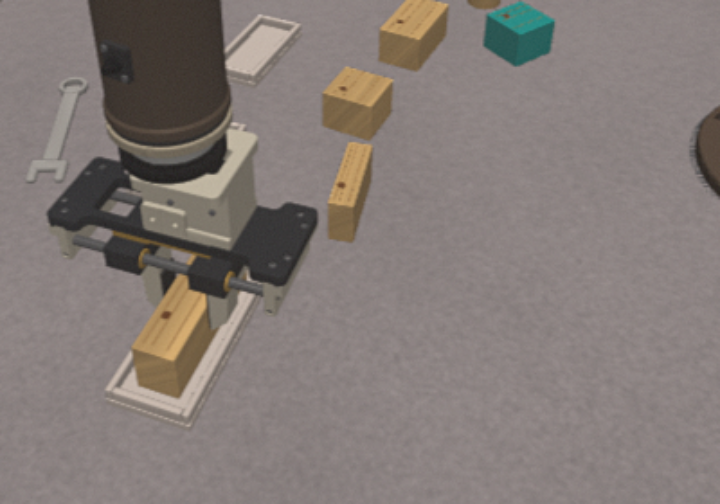

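The crop shows the long block inside its tray, with even gaps at crop (175,350). I release it and go to the slim block.

Call:
carry_out(claw=[5.5,5.5,5.5,5.5,5.5,5.5,5.5,5.5,5.5,5.5,5.5,5.5,5.5,5.5,5.5,5.5,5.5,5.5], delta_pos=[[0,0,0],[0,0,0],[0,0,0],[0,0,0],[0,0,-2],[0,0,-2.5],[0,0,-2.5],[0,0,0],[-2.54,-1.31,0],[-2.54,-1.31,0],[-2.54,-1.31,0],[-2.54,-1.31,0],[-2.54,-1.31,0],[-2.54,-1.31,0],[-2.54,-1.31,0],[0,0,0],[0,0,2],[0,0,0]], angular=[[0,0,0],[0,0,0],[0,0,0],[0,0,0],[0,0,0],[0,0,-0.05],[0,0,-0.064],[0,0,0],[0,0,0],[0,0,0],[0,0,0],[0,0,0],[0,0,0],[0,0,0],[0,0,0],[0,0,0],[0,0,0],[0,0,0]])

```text
clock: 10.0
position: [0.4487, 0.1437, 0.0763]
ee_rot: [-2.248, -2.193, 0.004]
force: [0.1, -0.3, -0.1]
width: 0.597
gripper_force: 0.0
```

```bash
python3 plan.py .4488 .1434 -.0237 .604 -.0993 -.2362
```

```text
t 10.0 p [0.4487 0.1437 0.0763] phi -0.0245 tilt [-0.0022 -0.0009] w 5.49 F [ 0.1 -0.3 -0.1] g 0.0
turn tool z -0.001 then dx -0.03 dy 0.01
turn tool z 0.212 then dx -19.96 dy 20.77
```

Call:
carry_out(claw=[5.5,5.5,5.5,5.5,1.8,1.8,1.8,1.8,1.8,1.8,1.8,1.8,1.8,1.8,1.8,1.8,1.8], delta_pos=[[0,0,2],[0,0,2],[0,0,1.6],[0,0,0],[0,0,0],[0,0,0],[0,0,0],[0,0,0],[0,0,0],[0,0,0],[0,0,-1],[0,0,-2],[0,0,-2],[0,0,-2],[0,0,-1],[0,0,0],[0,0,0]], angular=[[0,0,0],[0,0,0],[0,0,0],[0,0,0],[0,0,0],[0,0,0],[0,0,0],[0,0,0],[0,0,0],[0,0,0],[0,0,0],[0,0,0],[0,0,0.07],[0,0,0.07],[0,0,0.071],[0,0,0],[0,0,0]])

```text
clock: 11.7
position: [0.4495, 0.1439, 0.1019]
ee_rot: [-2.464, -1.949, -0.001]
force: [-0.6, 0.2, -0.6]
width: 0.259
gripper_force: 30.0
```

```bash
python3 plan.py .604 -.0993 -.2362 .4257 -.1509 -.2635;python3 -c "
from cell import arm;import cv2
p=arm.get_image('side');cv2.imwrite('pics/s3.png',cv2.resize(p['frame'][100:380,200:600,::-1],None,fx=1.8,fy=1.8))"
```

```text
t 11.7 p [0.4495 0.1439 0.1019] phi -0.2327 tilt [0.0003 0.0003] w 2.38 F [-0.6  0.2 -0.6] g 30.0
turn tool z 0.004 then dx -20.03 dy 20.71
turn tool z 0.027 then dx -9.63 dy -15.87
```

View pics/s3.png

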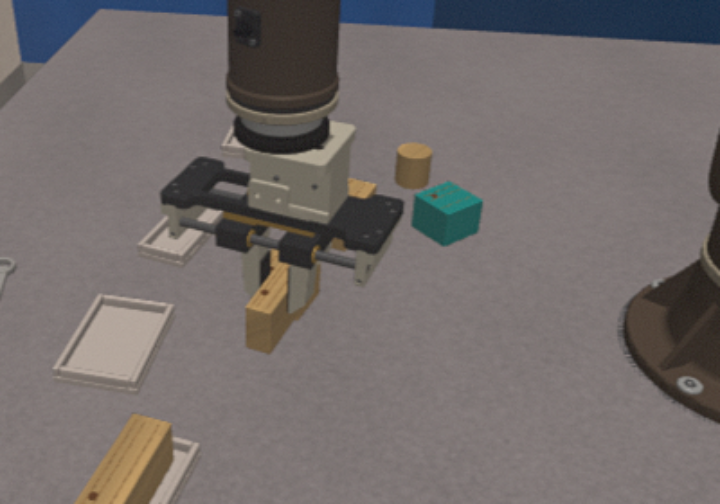

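The crop shows the slim block held level (crop (275,300)) and the long block in its tray. I carry the slim block to its tray.

Call:
carry_out(claw=[1.8,1.8,1.8,1.8,1.8,1.8,1.8,1.8,1.8,1.8,1.8,1.8,1.8,1.8,1.8,1.8,1.8,1.8], delta_pos=[[-2,2.07,0],[-2,2.07,0],[-2,2.07,0],[-2,2.07,0],[-2,2.07,0],[-2,2.07,0],[-2,2.07,0],[-2,2.07,0],[-2,2.07,0],[-2,2.07,0],[0,0,0],[0,0,0],[0,0,2],[0,0,2],[0,0,2],[0,0,0.7],[0,0,0.5],[0,0,0]], angular=[[0,0,0],[0,0,0],[0,0,0],[0,0,0],[0,0,0],[0,0,0],[0,0,0],[0,0,0],[0,0,0],[0,0,0],[0,0,0],[0,0,0],[0,0,0],[0,0,0],[0,0,0],[0,0,0],[0,0,0],[0,0,0]])

```text
clock: 13.55
position: [0.6041, -0.0984, 0.0295]
ee_rot: [-2.465, -1.946, 0.001]
force: [0.2, -0.1, 0.7]
width: 0.256
gripper_force: 30.0
```

```bash
python3 plan.py .604 -.0993 -.2362 .4257 -.1509 -.2635
```

```text
t 13.55 p [ 0.6041 -0.0984  0.0295] phi -0.2343 tilt [-0.0007  0.0003] w 2.36 F [ 0.2 -0.1  0.7] g 30.0
turn tool z 0.002 then dx -0.09 dy 0.01
turn tool z 0.027 then dx -9.63 dy -15.87
```

Call:
carry_out(claw=[1.8,1.8,5,5,5,5,7,7,7,7,7,7,7,7,7,7,7,7,7], delta_pos=[[0,0,0.25],[0,0,0],[0,0,0],[0,0,0],[0,0,0],[0,0,-2],[0,0,-2.5],[0,0,-2.5],[0,0,0],[-1.6,-2.64,0],[-1.6,-2.64,0],[-1.6,-2.64,0],[-1.6,-2.64,0],[-1.6,-2.64,0],[-1.6,-2.64,0],[0,0,0],[0,0,2],[0,0,0],[0,0,0]], angular=[[0,0,0],[0,0,0],[0,0,0],[0,0,0],[0,0,0],[0,0,0],[0,0,0.029],[0,0,0],[0,0,0],[0,0,0],[0,0,0],[0,0,0],[0,0,0],[0,0,0],[0,0,0],[0,0,0],[0,0,0],[0,0,0],[0,0,0]])

```text
clock: 15.45
position: [0.4264, -0.1502, 0.0771]
ee_rot: [-2.494, -1.909, 0.001]
force: [-0.1, -0.1, -0.0]
width: 0.765
gripper_force: 0.0
```

```bash
python3 plan.py .4257 -.1509 -.2635 .6177 .1166 -.029;python3 -c "
from cell import arm;import cv2
p=arm.get_image('side');cv2.imwrite('pics/s4.png',cv2.resize(p['frame'][100:380,200:600,::-1],None,fx=1.8,fy=1.8))"
```

```text
t 15.45 p [ 0.4264 -0.1502  0.0771] phi -0.264 tilt [-0.0011 -0.    ] w 7.04 F [-0.1 -0.1 -0. ] g 0.0
turn tool z -0.001 then dx -0.09 dy -0.05
turn tool z -0.234 then dx 27.3 dy 18.42
```

View pics/s4.png

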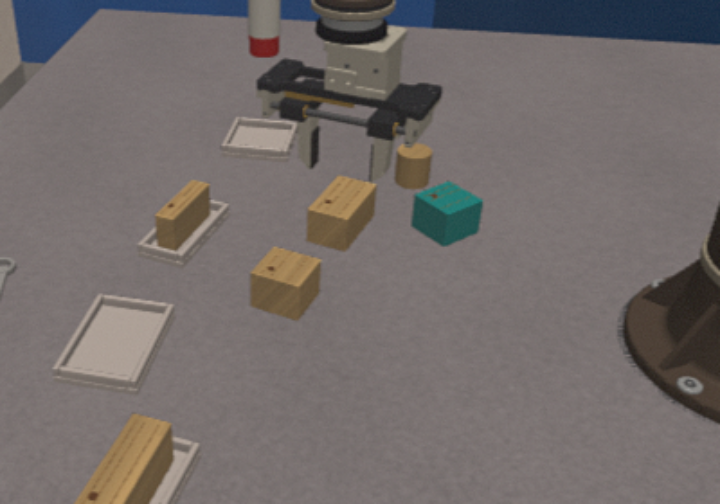

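The crop shows the slim block in its tray (crop (182,220)) and the fingers over the broad block (342,210), clear of the turquoise block and the offcut. I grip it.

Call:
carry_out(claw=[7,7,7,7,4.4,4.4,4.4,4.4,4.4,4.4,4.4,4.4,4.4,4.4,4.4,4.4,4.4], delta_pos=[[-0.09,-0.05,2],[0,0,2],[0,0,1.7],[0,0,0],[0,0,0],[0,0,0],[0,0,0],[0,0,0],[0,0,0],[0,0,-1],[0,0,-2],[0,0,-2],[0,0,-2],[0,0,-1],[0,0,0],[0,0,0],[0,0,0]], angular=[[0,0,0],[0,0,0],[0,0,0],[0,0,0],[0,0,0],[0,0,0],[0,0,0],[0,0,0],[0,0,0],[0,0,0],[0,0,0],[0,0,-0.08],[0,0,-0.08],[0,0,-0.074],[0,0,0],[0,0,0],[0,0,0]])

```text
clock: 17.2
position: [0.4252, -0.1508, 0.0998]
ee_rot: [-2.256, -2.185, 0.001]
force: [0.4, 0.1, -1.0]
width: 0.543
gripper_force: 29.9
```

```bash
python3 plan.py .6177 .1166 -.029 .4664 .0041 -.2441
```

```text
t 17.2 p [ 0.4252 -0.1508  0.0998] phi -0.0318 tilt [-0.001   0.0002] w 5.0 F [ 0.4  0.1 -1. ] g 29.9
turn tool z -0.003 then dx 27.29 dy 18.46
turn tool z 0.215 then dx -14.57 dy -11.96
```

Call:
carry_out(claw=[4.4,4.4,4.4,4.4,4.4,4.4,4.4,4.4,4.4,4.4,4.4,4.4,4.4,4.4,4.4,4.4,4.4,4.4], delta_pos=[[2.73,1.85,0],[2.73,1.85,0],[2.73,1.85,0],[2.73,1.85,0],[2.73,1.85,0],[2.73,1.85,0],[2.73,1.85,0],[2.73,1.85,0],[2.73,1.85,0],[2.73,1.85,0],[0,0,0],[0,0,0],[0,0,2],[0,0,2],[0,0,2],[0,0,0.7],[0,0,0.4],[0,0,0]], angular=[[0,0,0],[0,0,0],[0,0,0],[0,0,0],[0,0,0],[0,0,0],[0,0,0],[0,0,0],[0,0,0],[0,0,0],[0,0,0],[0,0,0],[0,0,0],[0,0,0],[0,0,0],[0,0,0],[0,0,0],[0,0,0]])

```text
clock: 19.0
position: [0.6187, 0.1156, 0.0293]
ee_rot: [-2.256, -2.187, 0.001]
force: [-0.1, 0.4, -1.2]
width: 0.543
gripper_force: 29.9
```

```bash
python3 plan.py .6177 .1166 -.029 .4664 .0041 -.2441
```

```text
t 19.0 p [0.6187 0.1156 0.0293] phi -0.0311 tilt [-0.0004 -0.0003] w 5.0 F [-0.1  0.4 -1.2] g 29.9
turn tool z -0.002 then dx 0.1 dy -0.1
turn tool z 0.215 then dx -14.57 dy -11.96
```

Call:
carry_out(claw=[4.4,4.4,7,7,7,7,7.6,7.6,7.6,7.6,7.6,7.6,7.6,7.6,7.6,7.6,7.6,7.6,7.6], delta_pos=[[0,0,0.25],[0,0,0],[0,0,0],[0,0,0],[0,0,0],[0,0,-2],[0,0,-2.5],[0,0,-2.5],[0,0,0],[-2.42,-2.01,0],[-2.42,-2.01,0],[-2.42,-2.01,0],[-2.42,-2.01,0],[-2.42,-2.01,0],[-2.42,-2.01,0],[0,0,0],[0,0,2],[0,0,0],[0,0,0]], angular=[[0,0,0],[0,0,0],[0,0,0],[0,0,0],[0,0,0],[0,0,0],[0,0,0.1],[0,0,0.113],[0,0,0],[0,0,0],[0,0,0],[0,0,0],[0,0,0],[0,0,0],[0,0,0],[0,0,0],[0,0,0],[0,0,0],[0,0,0]])

```text
clock: 20.9
position: [0.4669, 0.0046, 0.0766]
ee_rot: [-2.473, -1.936, 0.001]
force: [0.5, -0.4, 0.5]
width: 0.83
gripper_force: 0.0
```

```bash
python3 plan.py .4664 .0041 -.2441 .5609 -.3466 -.0053;python3 -c "
from cell import arm;import cv2
p=arm.get_image('side');cv2.imwrite('pics/s5.png',cv2.resize(p['frame'][100:380,200:600,::-1],None,fx=1.8,fy=1.8))"
```

```text
t 20.9 p [0.4669 0.0046 0.0766] phi -0.2424 tilt [-0.0009 -0.0003] w 7.64 F [ 0.5 -0.4  0.5] g 0.0
turn tool z 0.002 then dx -0.06 dy -0.03
turn tool z -0.239 then dx -35.02 dy 9.64
```

View pics/s5.png

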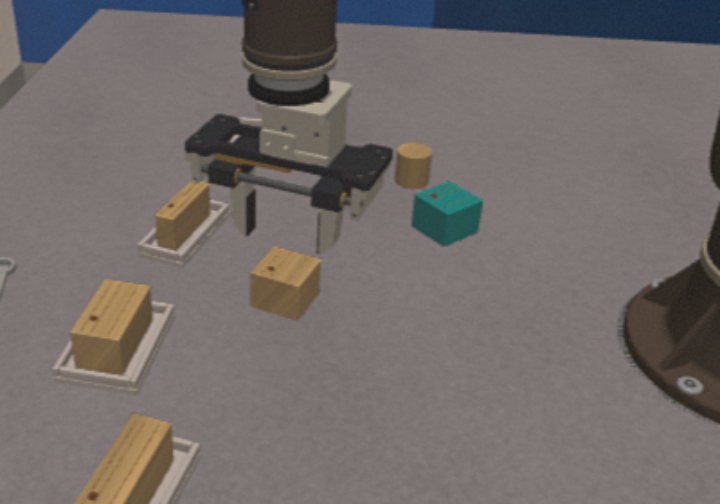

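The crop shows three blocks in their trays and the fingers over the pine square (crop (287,280)). The turquoise block at (447,212) is untouched. I grip the square.

Call:
carry_out(claw=[7.6,7.6,7.6,7.6,5,5,5,5,5,5,5,5,5,5,5,5,5], delta_pos=[[-0.06,-0.03,2],[0,0,2],[0,0,1.7],[0,0,0],[0,0,0],[0,0,0],[0,0,0],[0,0,0],[0,0,0],[0,0,-1],[0,0,-2],[0,0,-2],[0,0,-2],[0,0,-1],[0,0,0],[0,0,0],[0,0,0]], angular=[[0,0,0],[0,0,0],[0,0,0],[0,0,0],[0,0,0],[0,0,0],[0,0,0],[0,0,0],[0,0,0],[0,0,0],[0,0,0],[0,0,-0.08],[0,0,-0.08],[0,0,-0.077],[0,0,0],[0,0,0],[0,0,0]])

```text
clock: 22.65
position: [0.4659, 0.0039, 0.0993]
ee_rot: [-2.23, -2.212, 0.001]
force: [-0.6, -0.3, -0.1]
width: 0.609
gripper_force: 29.8
```

```bash
python3 plan.py .5609 -.3466 -.0053
```

```text
t 22.65 p [0.4659 0.0039 0.0993] phi -0.0079 tilt [-0.0009 -0.0001] w 5.6 F [-0.6 -0.3 -0.1] g 29.8
turn tool z -0.003 then dx -35.0 dy 9.68
```

Call:
carry_out(claw=[5,5,5,5,5,5,5,5,5,5,5,5,5,5,5,5,5,5], delta_pos=[[-3.5,0.97,0],[-3.5,0.97,0],[-3.5,0.97,0],[-3.5,0.97,0],[-3.5,0.97,0],[-3.5,0.97,0],[-3.5,0.97,0],[-3.5,0.97,0],[-3.5,0.97,0],[-3.5,0.97,0],[0,0,0],[0,0,0],[0,0,2],[0,0,2],[0,0,2],[0,0,0.7],[0,0,0.4],[0,0,0]], angular=[[0,0,0],[0,0,0],[0,0,0],[0,0,0],[0,0,0],[0,0,0],[0,0,0],[0,0,0],[0,0,0],[0,0,0],[0,0,0],[0,0,0],[0,0,0],[0,0,0],[0,0,0],[0,0,0],[0,0,0],[0,0,0]])

```text
clock: 24.45
position: [0.5614, -0.346, 0.0287]
ee_rot: [-2.227, -2.215, -0.0]
force: [-0.3, -0.3, 0.3]
width: 0.61
gripper_force: 29.8
```

```bash
python3 plan.py .5609 -.3466 -.0053
```

```text
t 24.45 p [ 0.5614 -0.346   0.0287] phi -0.0056 tilt [-0.0003  0.0005] w 5.61 F [-0.3 -0.3  0.3] g 29.8
turn tool z -0.0 then dx -0.06 dy -0.04
```

Call:
carry_out(claw=[5,5,7.6,7.6,7.6,7.6,7.6,7.6,7.6,7.6,7.6,7.6,7.6,7.6,7.6,7.6,7.6,7.6], delta_pos=[[-0.06,-0.04,0.25],[0,0,0],[0,0,0],[0,0,0],[0,0,0],[0,0,-2],[0,0,-3],[0,0,-3],[0,0,-3],[0,0,-3],[-3,0,0],[-3,0,0],[-3,0,0],[-3,-1,0],[-3,-1,0],[-3,-1,0],[0,0,0],[0,0,0]], angular=[[0,0,0],[0,0,0],[0,0,0],[0,0,0],[0,0,0],[0,0,0],[0,0,0],[0,0,0],[0,0,0],[0,0,0],[0,0,0],[0,0,0],[0,0,0],[0,0,0],[0,0,0],[0,0,0],[0,0,0],[0,0,0]])

```text
clock: 26.25
position: [0.5289, -0.5279, 0.166]
ee_rot: [-2.23, -2.212, 0.0]
force: [0.2, 0.5, -0.1]
width: 0.829
gripper_force: 0.0
```

```bash
cat > check.py <<'E'
from h import *
P={n:arm.get_image(n) for n in('top','side')}
T=dict(long=(.5454,.32,-.137),broad=(.6177,.1166,-.029),square=(.5609,-.3466,-.005),slim=(.604,-.0993,-.236))
for k,(x,y,a) in T.items():
    l=k+'_block'; V=[]
    for p in P.values():
        m=mask(l,p,proj(p,[[x,y,.04]])[0])
        if m is not None: V.append((p,m))
    if V: v,q=fit(l,V,[x,y,.006,a],len(V)>1); print(l,len(V),'off mm',((v[:2]-[x,y])*1e3).round(1),'z',(v[2]*1e3).round(1),'da',round(v[3]-a,3),round(q,2))
for l in('round_offcut','spanner'):
    d=arm.trace(l,P['top'])
    if d: print(l,ray(P['top'],np.array(d[0]['centre'])*[640,480],.02))
for n in P: cv2.imwrite(f'pics/{n}9.png',P[n]['frame'][:,:,::-1])
print(arm.observe()['clock'])
E
python3 check.py
```

```text
long_block 2 off mm [ 0.3 -0.9] z 5.5 da -0.001 1.9
broad_block 1 off mm [ 0.7 -0.6] z 20.3 da -0.026 0.96
square_block 2 off mm [ 1.2 -0.1] z 8.5 da -0.017 1.84
slim_block 2 off mm [0.4 0.5] z 7.7 da -0.011 1.85
round_offcut [ 0.35185792 -0.28965621]
spanner [0.76361881 0.07609035]
26.85
```

View pics/top9.png

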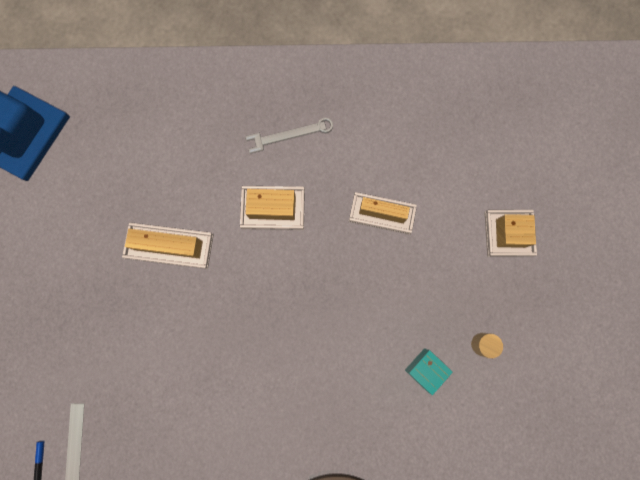

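View pics/side9.png

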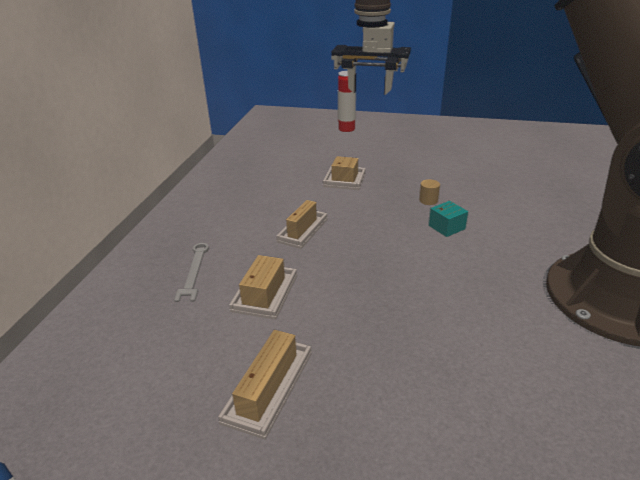

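Both views show all four blocks flat in their own trays: top pixels (165,242), (271,204), (386,210) and (518,231). The fits put them within about 1.5 mm of the tray centres. The offcut, spanner and turquoise block have not moved, and the arm is clear. The broad block's printed height means nothing because only one view was used, but it looks seated in the side view at (263,283).

```bash
python3 -c "
from cell import arm;print(arm.sign_off())"
```

```text
the job is handed in; nothing more can be done
None
```

All four pine blocks are in their matching trays, each fitted within about 1.5 mm of its tray's centre; the offcut, spanner and turquoise block were left alone, and the job was handed in at about 27 s of the 109 s limit (no verdict was returned).

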